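# Hold the bridge over the clock movement's pillars

## Robot

A 6-joint arm with a two-finger parallel gripper is mounted at the origin on the work surface. World frame = base frame: x ahead of the robot, y to its left, z up, the work surface at z = 0. Lengths are in mm, angles in rad, forces in N, time in s.
With the tool pointing down it reaches from about 250 to 725 mm from the base axis. Payload 4 kg.
Tool frame: the origin (TCP) lies at the very end of the fingers, on their centre line; the grasp point (between the pads) lies 19 mm behind it; z points along the fingers, y is the line along which they close (so a half turn about z gives the same grasp; the last joint's range is limited). The gripper opens to 85 mm and grips with 20 to 120 N. Pads are 22 mm wide; open, the fingers measure 114 mm over their backs; the gripper's body (76 mm by 85 mm) begins 54 mm behind the grasp point. The pads swing forward as they close: fully open they stand 13 mm farther back than shut.
Start: joints at [-1.142, 0.241, 0.005, 1.335, 0, 1.571], TCP at [207.888, -454.733, 231.306] pointing down, gripper open.
Joint ranges: [-2.72, 2.72], [-1.05, 1.87], [-1.09, 1.28], [-1.99, 2.15], [-1.42, 1.44], [-3.14, 3.14]. Speed limits (rad/s): [2.79, 2.79, 3.14, 3.14, 3.14, 3.14].

## Interface

Orientations are given as a rotation vector (axis times angle).
In Python, from bench import bot, vision, ticket gives the robot as it stands.
- The arm moves only by the tool play_rows, never from a script. Its argument "rows" is a list of rows, each a list of 6 numbers: the shift along the tool's x, y, z normalised to -1 to 1, where 1 is 500 mm, then the turn, a rotation vector about the tool's x, y, z normalised to -1 to 1, where 1 is 360 degrees. In form: [[tx, ty, tz, rx, ry, rz], ...]. A call has 1 to 5 rows; each row is the pose to reach, as a shift and turn from the pose commanded when the call began, along the tool's axes at that moment, turning the shorter way round; what a row does not reach only later rows make up. A row lasts 1/8 s, in which the tool goes at most 62.5 mm and 10.7 degrees, less where a joint would pass 70% of its speed; a pose out of reach is approached as far as the arm can. A call with a number of a shift or a turn outside -1 to 1 is refused whole. A call with a gripper value outside its range is refused whole. "gripper" is the gripper command: -1 is shut, 1 is fully open, values between are in proportion, set as the call begins (left out, the last holds). The fingers move at their own pace and stop on an object; "force" is the grip in N (left out, the last holds). Time passes only in rows, so rows that repeat a pose let the fingers close. It gives the time, the measured TCP pose, the force, the opening and the grip force at its end, in the units of the state.
- bot.state(): the state, without advancing time (a new reading comes with each control period).
- vision.read_camera(name): name is "scene" or "top"; returns the picture (400x640x3 uint8, red, green, blue); there is no depth.
- vision.camera_params(name): a dict with "intrinsics" (3x3 intrinsics, pixels), "T" (4x4, takes a point from camera to world coordinates). Camera axes: x right, y up, looking along -z (the intrinsics and any distortion apply to the point x, -y, -z); pixel columns grow to the right and rows downward; lengths in mm; the calibration is good to about 2 mm. A picture is of the moment at which its call begins. camera_params takes no time and is no camera call.
- ticket.finish_job(): hands the job in; it is judged then, once.
Trained networks look in the newest picture that a camera, given by its name, has taken for a name from the list of things; names that differ only in an ending like _2 or _b are one class to them, and where a whole thing is asked for, a point or a joint stands for the part that bears it (a point fixed in the world has none). Each returns a list of dicts, best first, with "confidence" (0 to 1); they miss things now and then, are a little off and sometimes report something else, mostly with a low value. They report only what shows in the picture. A call takes as long as a camera call. They do not tell look-alikes from the thing itself.
- vision.regions_of(camera, name): "region" (400x640 bool, what is visible of it) and "position" ([column, row] in pixels, amid what is visible of it).
The state is a dict: "t": time; "q": joint angles; "dq": joint speeds; "joint_torque": joint torques, N m; "eef_pos": TCP position; "eef_rot": TCP orientation; "force": force on the tool from outside, world axes, zero at the start; "moment": the same for the moment, N m; "finger_gap": finger opening in mm; "gripper_force": force on a finger pad.
Only numpy, scipy, OpenCV 4.12 (cv2) and the standard library are available. Lean on these libraries where they do the work, as an engineer would, in place of code of your own. Each camera call takes 0.05 s, during which the arm holds its last target. There are 200 camera calls.

## Task

Lift the clear bell cover off the parts tray by its knob and stand it upright, wholly on the cork mat, setting it down rather than dropping it. Then take the T-shaped brass bridge plate from the tray by its block and hold it level over the clock movement, about a centimetre above the three pillars without resting on them, turned and centred so that the threaded hole of each pillar shows through the bridge's matching hole, ready for the screws. Finish while still holding it there, keeping it still, and leave the other things on the bench where they are.

Things in the scene. Friction and masses are not known exactly. Their poses are not given: they have to be found in the camera images.
- tray: fixed round grey plastic tray, 172 mm across, its floor 6 mm above the bench (158 mm across inside), with a low edge 10 mm high. Origin at the centre of its underside on the bench, z up. It may stand at the left, in the middle or at the right
- bell: loose clear plastic bell cover (about 0.2 kg) standing mouth down on the tray floor over the bridge: 136 mm across, flat top 60 mm above its lower edge, walls 4 mm, inside 55 mm deep; centred on top a black round knob, 22 mm thick at the foot, 26 mm at the head, 28 mm high. Origin at the centre of its lower edge, z up through the knob
- mat: fixed round cork mat, 190 mm across, 4 mm thick, empty at the start. Origin at the centre of its underside on the bench. It may lie at the left, in the middle or at the right
- bridge: loose T-shaped brass plate, 5 mm thick, about 0.2 kg, flat on the tray floor under the bell. Crossbar along its y: 60 mm long, x from -39 to -17 mm; stem 26 mm wide along +x to x = 51 mm. Three 8 mm through-holes (see points). Grip block at the origin: 32 mm along x, 14 mm along y, its top 31 mm above the underside. Origin on the underside below the block, z up; x within 35 degrees of world x
- movement: fixed round clock movement, 128 mm across: black holder, brass disc 20 mm above the bench, toothed wheels (under 40 mm high), three upright steel pillars 14 mm thick, flat tops 46 mm above the bench, each with a threaded hole (dark 6 mm spot). Origin on the bench below where the bridge's origin belongs, axes as the bridge's there; x within 35 degrees of world x. Left, middle or right
- bridge_hole0 (a point): centre of the bridge's hole at (x, y) = (-28, 20) mm, at its underside; belongs over pillar0
- pillar0 (a point): centre of the threaded hole at the top of the pillar at (-28, 20) mm in the movement's frame, 46 mm above the bench; z up
- bridge_hole1 (a point): centre of the bridge's hole at (x, y) = (-28, -20) mm, at its underside; belongs over pillar1
- pillar1 (a point): centre of the threaded hole at the top of the pillar at (-28, -20) mm in the movement's frame, 46 mm above the bench; z up
- bridge_hole2 (a point): centre of the bridge's hole at (x, y) = (42, 0) mm, at its underside; belongs over pillar2
- pillar2 (a point): centre of the threaded hole at the top of the pillar at (42, 0) mm in the movement's frame, 46 mm above the bench; z up
- screwdriver: bystander: screwdriver, 140 mm long, lying on the bench; to be left alone
- loupe: bystander: black eye loupe, a small cup 36 mm wide and 28 mm tall; to be left alone
- oil_pot: bystander: small glass oil jar with a steel cap, 34 mm wide and 35 mm tall; to be left alone
- blower: bystander: dark rubber dust blower bulb, 52 mm wide and 75 mm tall; to be left alone
- tweezers: bystander: steel tweezers, 115 mm long, lying on the bench; to be left alone
- brush: bystander: wooden-handled brush, 130 mm long, lying on the bench; to be left alone
- screw_dish: bystander: small glass bowl, 64 mm wide and 18 mm tall; to be left alone
There are look-alikes about, which are no part of the job. Leave any purple look-alike of the movement alone.

How it is judged:
By the outcome, as a careful person would: the job done as asked, in the order asked, and still so for the second after the job is handed in, while the arm keeps its last pose, push and grip.
It also fails if it takes over 67 s, if anything falls off the work surface, if the arm or the gripper's body presses on something with over 40 N, if the wrist force passes 120 N, or if a joint passes its speed limit or range.

## Working session

There is one attempt and no reset: what is moved stays moved. The work goes in short steps, Python scripts to look and compute and a tool call to move; the robot and the scene stay as the last step left them, time stands still between calls to the robot, and variables do not carry over. Pictures are saved under pics/ and viewed, at most 10 in all, crops included, and the job is handed in when it is done.

Besides the shell and the picture viewer there is one more tool, called after "Request:" as a command line: name --pt "numbers of a row" for each row, then --argument value for the rest. play_rows: Moves the arm, as the interface text tells. Scaled input: -1 to 1 covers 500 mm each way for a shift and 360 degrees each way for a turn. Its arguments: {"type":"object","properties":{"rows":{"type":"array"},"gripper":{"type":"number"},"force":{"type":"number"}},"required":["rows"]}

```bash
ls; mkdir -p pics
cat > h.py <<'E'
import numpy as np, cv2
from bench import bot, vision, ticket
def snap(cam,name=None,crop=None,scale=1):
    im=vision.read_camera(cam)
    if name:
        o=im[...,::-1]
        if crop: o=o[crop[1]:crop[3],crop[0]:crop[2]]
        if scale!=1: o=cv2.resize(o,None,fx=scale,fy=scale,interpolation=cv2.INTER_CUBIC)
        cv2.imwrite('pics/'+name,o)
    return im
def world(cam,px,z):
    p=vision.camera_params(cam);K=np.array(p['intrinsics']);T=np.array(p['T'])
    d=np.linalg.inv(K)@np.array([px[0],px[1],1.]);d=T[:3,:3]@(d*[1,-1,-1]);c=T[:3,3]
    return c+d*(z-c[2])/d[2]
def pix(cam,X):
    p=vision.camera_params(cam);K=np.array(p['intrinsics']);T=np.linalg.inv(np.array(p['T']))
    v=(T[:3,:3]@np.array(X,float)+T[:3,3])*[1,-1,-1];v=K@v;return v[:2]/v[2]
E
python3 - <<'E'
from h import *
for c in('scene','top'):
    snap(c,c+'0.png');p=vision.camera_params(c);print(c,{k:np.round(v,3).tolist() if not isinstance(v,str) else v for k,v in p.items()})
for n in('tray','bell','mat','movement','bridge','bridge_hole0','pillar0','pillar1','pillar2'):
    for r in vision.regions_of('top',n)[:4]: 
        print(n,r['confidence'],np.round(r['position'],1),r['region'].sum())
print(bot.state())
E
```

```text
pics
scene {'intrinsics': [[370.901, 0.0, 315.754], [0.0, 370.901, 204.548], [0.0, 0.0, 1.0]], 'T': [[-0.586, -0.569, 0.577, 1103.262], [0.81, -0.395, 0.433, 480.703], [-0.019, 0.721, 0.693, 791.991], [0.0, 0.0, 0.0, 1.0]]}
top {'intrinsics': [[456.901, 0.0, 316.03], [0.0, 456.901, 203.963], [0.0, 0.0, 1.0]], 'T': [[-0.013, 0.998, -0.065, 416.993], [-1.0, -0.012, 0.02, 36.005], [0.019, 0.065, 0.998, 1274.386], [0.0, 0.0, 0.0, 1.0]]}
tray 0.86 [241.8 233.8] 908
bell 0.8 [213.5 233.2] 2118
mat 0.95 [422.9 222.8] 3572
movement 0.92 [176.3 301.7] 1830
movement 0.64 [318.9 182.9] 1654
movement 0.63 [337.  257.8] 1736
pillar0 0.64 [178.3 303.8] 1798
pillar0 0.61 [236.6 245.6] 784
pillar0 0.59 [342.9 253.3] 1717
pillar0 0.56 [318.2 182.4] 1665
pillar1 0.64 [178.3 303.8] 1798
pillar1 0.61 [236.6 245.6] 784
pillar1 0.59 [342.9 253.3] 1717
pillar1 0.56 [318.2 182.4] 1665
pillar2 0.64 [178.3 303.8] 1798
pillar2 0.61 [236.6 245.6] 784
pillar2 0.59 [342.9 253.3] 1717
pillar2 0.56 [318.2 182.4] 1665
{'t': 0.55, 'q': array([-1.14199038e+00,  2.40594522e-01,  4.99491091e-03,  1.33516384e+00,
       -1.67224032e-05,  1.57079528e+00]), 'dq': array([ 0.00123182,  0.00022883,  0.00207495, -0.00074428,  0.00095613,
        0.00269142]), 'joint_torque': array([ 8.01822353e-05, -3.71914959e+01,  2.52521807e+01,  1.89969265e-03,
        5.41916370e-05, -2.61779057e-06]), 'eef_pos': array([ 207.89281909, -454.74416678,  231.30725674]), 'eef_rot': array([ 3.06962625e+00,  6.68412178e-01, -1.46768956e-05]), 'force': array([ 0.35394701, -1.09389928,  0.60168949]), 'moment': array([-0.06577187,  0.00364273,  0.04213672]), 'gripper_force': 0.0, 'finger_gap': 85.8283292844465}
```

View pics/top0.png

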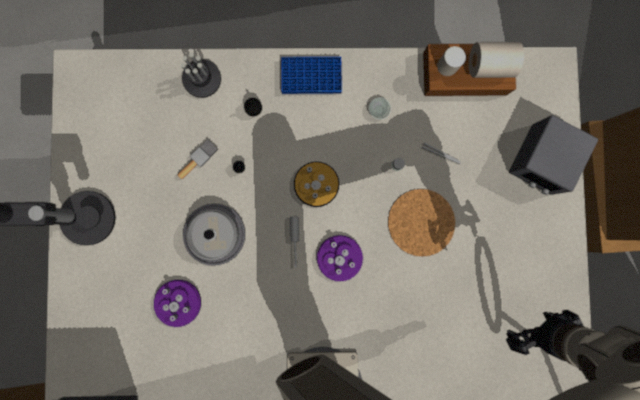

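View pics/scene0.png

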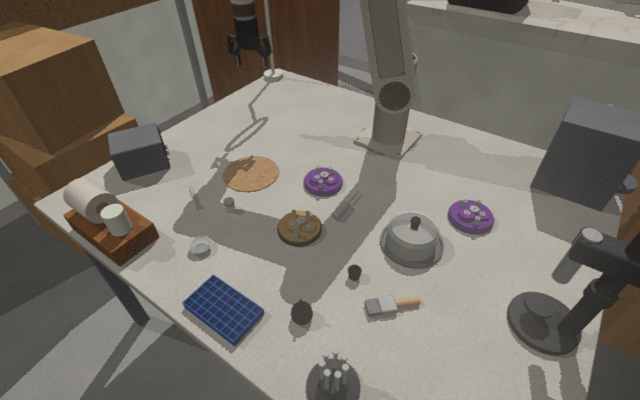

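Candidates for the movement in the top view are brass (317,184), purple (340,258) and purple (177,302). The brass one fits, because the purple ones are look-alikes. The tray and bell are at (212,234) with the knob at (209,234), and the mat is at (422,222). I'll confirm in one enlarged crop.

Run:
```python
from h import *
snap('top','crop1.png',(285,155,350,213),10)
im=snap('top');o=im[180:290,170:260,::-1]
s=vision.read_camera('scene');
a=cv2.resize(s[200:255,270:330,::-1],None,fx=6,fy=6,interpolation=cv2.INTER_CUBIC)
b=cv2.resize(s[200:275,370:450,::-1],None,fx=4.4,fy=4.4,interpolation=cv2.INTER_CUBIC)
h=min(len(a),len(b));cv2.imwrite('pics/crop2.png',np.hstack([a[:h],b[:h]]))
print(world('top',(209,234),94),world('top',(213.5,234),10),world('top',(422.5,222),4))
print(world('scene',(415.5,221),90))
```

```text
[420.18965645 287.82815187  94.        ] [420.2541936  293.42876581  10.        ] [ 446.0231988 -286.4403967    4.       ]
[420.94979129 290.62363539  90.        ]
```

View pics/crop1.png

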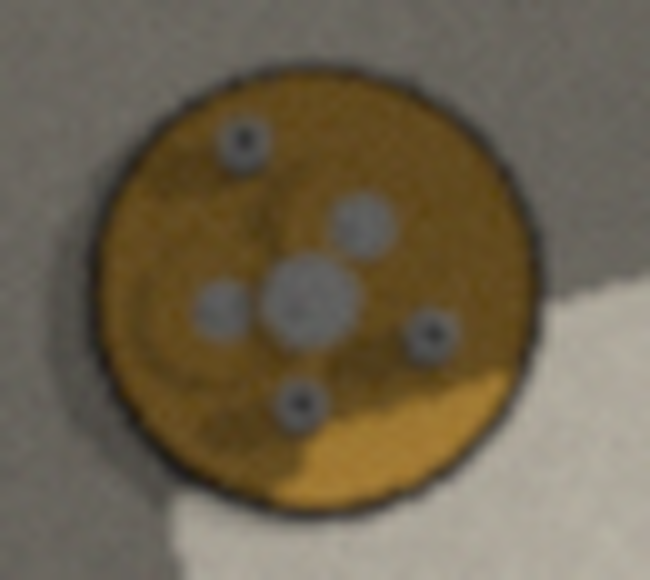

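View pics/crop2.png

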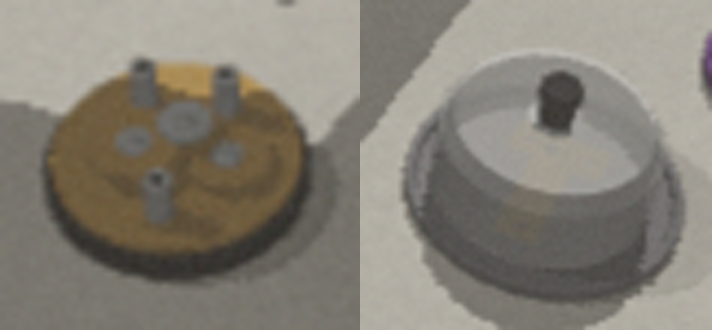

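The crop shows the brass movement at top (317,184), with threaded spots at crop (244,141), (301,403) and (432,335). The far, stem-side spot is pillar2, the left is pillar0 and the right is pillar1. The bell stands on the tray with its black knob at about top (209,234).

```bash
cat >> h.py <<'E'
from scipy.spatial.transform import Rotation as R
def row(x,y,z,yaw):
    """row from current measured pose to world target, tool down, tool x at yaw(deg)"""
    s=bot.state();R0=R.from_rotvec(s['eef_rot'])
    c,n=np.cos(np.radians(yaw)),np.sin(np.radians(yaw))
    Rt=R.from_matrix([[c,n,0],[n,-c,0],[0,0,-1]])
    d=R0.inv().apply(np.array([x,y,z])-s['eef_pos'])/500
    r=(R0.inv()*Rt).as_rotvec()/(2*np.pi)
    return np.round(np.r_[d,r],4).tolist()
def fit(P,Q):
    """rigid 2D P->Q; returns yaw deg, origin, residual"""
    P=np.array(P,float);Q=np.array(Q,float);p=P-P.mean(0);q=Q-Q.mean(0)
    a=np.arctan2((p[:,0]*q[:,1]-p[:,1]*q[:,0]).sum(),(p*q).sum())
    M=np.array([[np.cos(a),-np.sin(a)],[np.sin(a),np.cos(a)]])
    t=Q.mean(0)-M@P.mean(0);return np.degrees(a),t,np.linalg.norm(Q-(P@M.T+t),axis=1)
H=[(-28,20),(-28,-20),(42,0)]
E
python3 - <<'E'
from h import *
c=[(301,403),(432,335),(244,141)]
px=[((a+.5)/10-.5+285,(b+.5)/10-.5+155) for a,b in c]
print(fit(H,[world('top',p,46)[:2] for p in px]))
# scene cross-check: crop2 x6, offset (270,200)
c=[(225,73),(143,65),(156,178)]
px=[((a+.5)/6-.5+270,(b+.5)/6-.5+200) for a,b in c]
print(fit(H,[world('scene',p,46)[:2] for p in px]))
print(row(420.5,289,180,0))
E
```

```text
(np.float64(27.295507579080176), array([555.92762419,   9.57648553]), array([0.11389556, 0.23912014, 0.17889168]))
(np.float64(27.210971609000325), array([554.02113747,   6.59388339]), array([0.21281376, 0.3197438 , 0.42500678]))
[1.0051, -1.1761, 0.1026, 0.0, 0.0, 0.0682]
```

Request:
play_rows --pt "0.1 -0.12 0.02 0 0 0.02" --pt "0.2 -0.24 0.04 0 0 0.04" --pt "0.3 -0.35 0.06 0 0 0.068" --pt "0.4 -0.47 0.06 0 0 0.068" --pt "0.5 -0.585 0.06 0 0 0.068" --gripper 1 --force 40

```text
t: 1.32
eef_pos: [291.6, -160.1, 203.4]
eef_rot: [3.141, 0.0, 0.002]
force: [1.4, 0.2, 0.0]
finger_gap: 85.4
gripper_force: 0.0
```

```bash
python3 -c "
from h import *
print(bot.state()['eef_pos'],row(420.5,289,130,0),row(420.5,289,67,0))"
```

```text
[ 291.61387952 -160.14549316  203.36973187] [0.2579, -0.8983, 0.1468, 0.0, -0.0002, 0.0] [0.2577, -0.8983, 0.2728, 0.0, -0.0002, 0.0]
```

Request:
play_rows --pt "0.26 -0.9 0.1 0 0 0" --pt "0.26 -0.9 0.1 0 0 0" --pt "0.26 -0.9 0.1 0 0 0" --pt "0.26 -0.9 0.1 0 0 0" --pt "0.26 -0.9 0.1 0 0 0"

```text
t: 1.95
eef_pos: [378.4, 35.6, 171.5]
eef_rot: [-3.098, -0.094, 0.003]
force: [0.3, -0.4, 0.5]
finger_gap: 85.6
gripper_force: 0.0
```

Request:
play_rows --pt "0 -0.13 0 0 0 0" --pt "0 -0.26 0 0 0 0" --pt "0 -0.26 0 0 0 0" --pt "0 -0.26 0 0 0 0"

```text
t: 2.45
eef_pos: [381.1, 74.6, 177.1]
eef_rot: [-3.046, -0.188, 0.012]
force: [0.6, -0.0, -0.8]
finger_gap: 85.4
gripper_force: 0.0
```

```bash
python3 -c "
from h import *
print(bot.state()['eef_pos'],row(420.5,289,100,0),row(420.5,289,67,0))"
```

```text
[381.05905527  74.55628202 177.12257124] [0.1315, -0.4003, 0.1909, -0.0143, 0.0013, 0.0196] [0.1317, -0.3943, 0.2566, -0.0143, 0.0013, 0.0196]
```

```bash
python3 -c "
from h import *
s=bot.state();print(s['q'],R.from_rotvec(s['eef_rot']).as_matrix().round(3))"
```

```text
[ 0.1226067   0.05618529 -0.36422011  1.15278891  0.09038058  3.14059135] [[ 0.992  0.123 -0.013]
 [ 0.123 -0.988  0.089]
 [-0.002 -0.09  -0.996]]
```

Joint 6 sat at its limit: q6 = q1 + π − yaw. I'll use the flipped grasp, with the tool at a yaw of about 150°.

```bash
python3 -c "
from h import *
print(row(420.5,289,130,150))"
```

```text
[0.1314, -0.4057, 0.1311, -0.0065, -0.0178, -0.3967]
```

Request:
play_rows --pt "0.13 -0.4 0.1 -0.0065 -0.0178 -0.3967" --pt "0.13 -0.4 0.1 -0.0065 -0.0178 -0.3967" --pt "0.13 -0.4 0.1 -0.0065 -0.0178 -0.3967" --pt "0.13 -0.4 0.1 -0.0065 -0.0178 -0.3967" --pt "0.13 -0.4 0.1 -0.0065 -0.0178 -0.3967"

```text
t: 3.08
eef_pos: [420.3, 286.6, 144.3]
eef_rot: [-2.645, -1.568, 0.01]
force: [-0.0, -0.5, 0.3]
finger_gap: 85.4
gripper_force: 0.0
```

```bash
python3 -c "
from h import *
print(bot.state()['eef_pos'],bot.state()['q'],row(420.5,289,130,150))"
```

```text
[420.33181202 286.60548867 144.28928653] [ 0.5585354   0.31657941 -0.12763908  1.13173339  0.06692985  2.6295277 ] [0.0036, -0.0003, 0.0288, -0.0042, -0.0111, -0.2462]
```

Request:
play_rows --pt "0.0036 0 0.0288 -0.0042 -0.0111 -0.2462" --pt "0.0036 0 0.0288 -0.0042 -0.0111 -0.2462" --pt "0.0036 0 0.0288 -0.0042 -0.0111 -0.2462" --pt "0.0036 0 0.0288 -0.0042 -0.0111 -0.2462" --pt "0.0036 0 0.0288 -0.0042 -0.0111 -0.2462"

```text
t: 3.7
eef_pos: [420.8, 286.7, 130.8]
eef_rot: [-1.677, -2.623, 0.004]
force: [-0.0, 0.4, -0.4]
finger_gap: 85.3
gripper_force: 0.0
```

```bash
python3 -c "
from h import *
print(bot.state()['eef_pos'],bot.state()['q'],row(420.5,289,100,150),row(420.5,289,67,150))"
```

```text
[420.79065937 286.7225811  130.75925799] [ 0.58339848  0.33588106 -0.13633347  1.11256719  0.02471138  1.7209532 ] [0.003, 0.0025, 0.0616, -0.0016, -0.0043, -0.0977] [0.0015, 0.0036, 0.1275, -0.0016, -0.0043, -0.0977]
```

Request:
play_rows --pt "0.002 0.003 0.02 -0.0016 -0.0043 -0.0977" --pt "0.002 0.003 0.03 -0.0016 -0.0043 -0.0977" --pt "0.002 0.003 0.04 -0.0016 -0.0043 -0.0977" --pt "0.002 0.003 0.05 -0.0016 -0.0043 -0.0977" --pt "0.002 0.003 0.06 -0.0016 -0.0043 -0.0977"

```text
t: 4.32
eef_pos: [420.9, 288.8, 100.6]
eef_rot: [-0.823, -3.031, -0.0]
force: [0.1, -0.4, 0.1]
finger_gap: 85.5
gripper_force: 0.0
```

```bash
python3 -c "
from h import *
print(bot.state()['eef_pos'],R.from_rotvec(bot.state()['eef_rot']).as_matrix()[:,2],row(420.5,289,67,150))"
```

```text
[420.89649472 288.76399759 100.64089408] [-2.22901206e-04  2.06779698e-04 -9.99999954e-01] [0.0009, 0.0, 0.0673, 0.0, -0.0, -0.0011]
```

Request:
play_rows --pt "0 0 0.025 0 0 0" --pt "0 0 0.05 0 0 0" --pt "0 0 0.067 0 0 0" --pt "0 0 0.067 0 0 0"

```text
t: 4.82
eef_pos: [420.0, 288.7, 66.2]
eef_rot: [-0.821, -3.03, 0.002]
force: [-0.2, 0.0, -0.6]
finger_gap: 85.8
gripper_force: 0.0
```

Request:
play_rows --pt "0 0 0 0 0 0" --pt "0 0 0 0 0 0" --pt "0 0 0 0 0 0" --pt "0 0 0 0 0 0" --pt "0 0 0 0 0 0" --gripper -1 --force 50

```text
t: 5.45
eef_pos: [421.1, 289.6, 67.9]
eef_rot: [0.821, 3.032, 0.002]
force: [-0.5, 0.4, 3.9]
finger_gap: 24.0
gripper_force: 48.9
```

Request:
play_rows --pt "0 0 0 0 0 0" --pt "0 0 0 0 0 0"

```text
t: 5.7
eef_pos: [421.1, 289.6, 67.9]
eef_rot: [0.821, 3.032, 0.002]
force: [0.2, -0.7, 5.7]
finger_gap: 24.0
gripper_force: 49.0
```

Request:
play_rows --pt "0 0 -0.01 0 0 0" --pt "0 0 -0.03 0 0 0" --pt "0 0 -0.06 0 0 0" --pt "0 0 -0.1 0 0 0" --pt "0 0 -0.14 0 0 0"

```text
t: 6.32
eef_pos: [420.8, 289.2, 138.6]
eef_rot: [-0.821, -3.032, -0.001]
force: [-0.1, -0.6, -2.9]
finger_gap: 23.9
gripper_force: 49.2
```

Request:
play_rows --pt "0 0 -0.04 0 0 0" --pt "0 0 -0.07 0 0 0" --pt "0 0 -0.08 0 0 0"

```text
t: 6.7
eef_pos: [421.3, 289.5, 178.7]
eef_rot: [0.821, 3.031, 0.003]
force: [0.4, 0.6, -3.2]
finger_gap: 23.9
gripper_force: 49.2
```

```bash
python3 -c "
from h import *
snap('scene','lift.png',(330,120,490,280),4)
print(bot.state()['eef_pos'],bot.state()['force'],row(446,-286,180,150))"
```

```text
[421.23045773 289.49697268 178.6132387 ] [ 0.20980746  0.63946097 -2.87969929] [-0.6236, -0.9687, -0.0044, 0.0003, 0.0001, -0.0009]
```

View pics/lift.png

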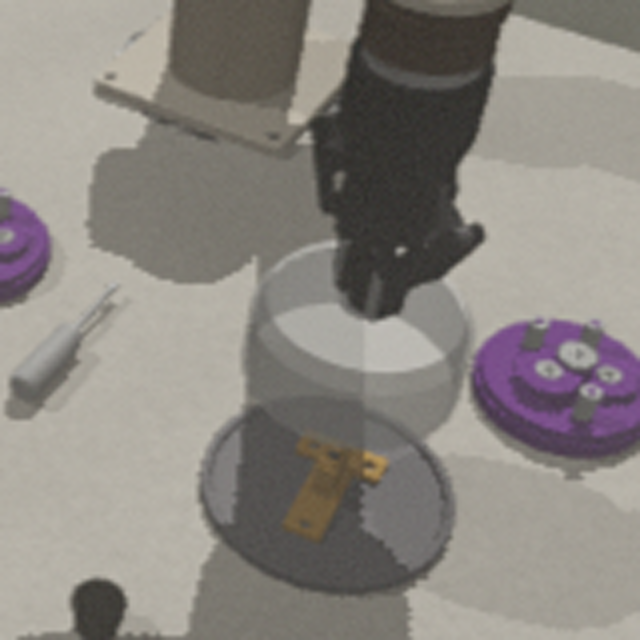

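The bell hangs upright from the gripper at crop (360,330), and the bridge lies free in the tray at about (335,480). Next I carry the bell to the mat.

Request:
play_rows --pt "-0.03 -0.05 0 0 0 0" --pt "-0.09 -0.14 0 0 0 0" --pt "-0.15 -0.235 0 0 0 0" --pt "-0.21 -0.33 0 0 0 0" --pt "-0.27 -0.42 0 0 0 0"

```text
t: 7.38
eef_pos: [430.6, 38.0, 176.6]
eef_rot: [-0.82, -3.031, 0.0]
force: [0.3, -0.4, -2.7]
finger_gap: 23.8
gripper_force: 49.5
```

Request:
play_rows --pt "-0.06 -0.09 0 0 0 0" --pt "-0.12 -0.18 0 0 0 0" --pt "-0.18 -0.27 0 0 0 0" --pt "-0.24 -0.36 0 0 0 0" --pt "-0.28 -0.43 0 0 0 0"

```text
t: 8.0
eef_pos: [443.2, -218.6, 176.3]
eef_rot: [-0.823, -3.03, -0.001]
force: [-0.5, -0.2, -3.3]
finger_gap: 23.7
gripper_force: 49.5
```

```bash
python3 -c "
from h import *
print(bot.state()['eef_pos'],bot.state()['force'],row(446,-286,180,150))"
```

```text
[ 443.19028663 -218.56559397  176.27897229] [-0.45391228 -0.20350883 -3.30901298] [-0.0731, -0.1135, -0.0076, 0.0, -0.0002, -0.0011]
```

Request:
play_rows --pt "-0.05 -0.08 0 0 0 0" --pt "-0.073 -0.1135 0.02 0 0 0" --pt "-0.073 -0.1135 0.07 0 0 0" --pt "-0.073 -0.1135 0.12 0 0 0" --pt "-0.073 -0.1135 0.16 0 0 0"

```text
t: 8.62
eef_pos: [445.4, -282.7, 94.8]
eef_rot: [-0.82, -3.029, -0.003]
force: [0.4, 0.5, -3.2]
finger_gap: 23.6
gripper_force: 49.5
```

```bash
python3 -c "
from h import *
snap('scene','mat.png',(190,80,330,220),4)
print(bot.state()['eef_pos'],bot.state()['force'],row(446,-286,66,150))"
```

```text
[ 444.03642598 -281.73063075   92.2369993 ] [-1.21107153  0.54410078 -6.2436754 ] [-0.0081, -0.0054, 0.0524, 0.0001, -0.0013, -0.0008]
```

View pics/mat.png

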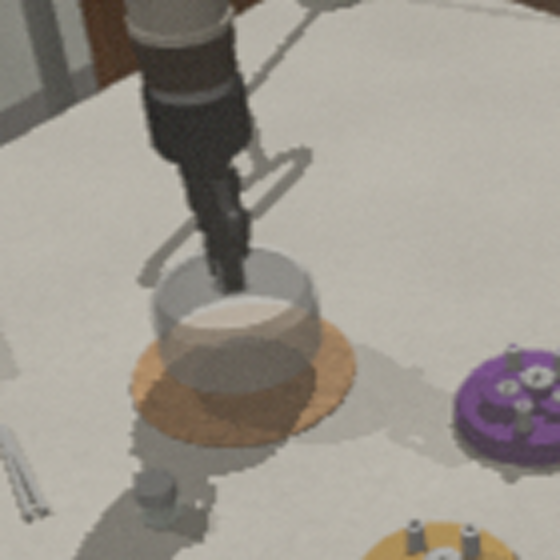

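The bell is above the mat at crop (240,330), inside its rim. I lower it slowly.

Request:
play_rows --pt "-0.008 -0.005 0.01 0 0 0" --pt "-0.008 -0.005 0.02 0 0 0" --pt "-0.008 -0.005 0.03 0 0 0" --pt "-0.008 -0.005 0.038 0 0 0" --pt "-0.008 -0.005 0.044 0 0 0"

```text
t: 9.3
eef_pos: [448.8, -288.0, 75.0]
eef_rot: [-0.821, -3.032, -0.0]
force: [0.7, -0.8, -3.5]
finger_gap: 23.9
gripper_force: 49.6
```

Request:
play_rows --pt "0 0 0.002 0 0 0" --pt "0 0 0.004 0 0 0" --pt "0 0 0.006 0 0 0" --pt "0 0 0.007 0 0 0" --pt "0 0 0.007 0 0 0"

```text
t: 9.93
eef_pos: [448.7, -288.1, 71.5]
eef_rot: [-0.821, -3.032, -0.0]
force: [-0.6, -0.2, -3.4]
finger_gap: 24.0
gripper_force: 49.6
```

Request:
play_rows --pt "0 0 0.002 0 0 0" --pt "0 0 0.004 0 0 0" --pt "0 0 0.006 0 0 0" --pt "0 0 0.008 0 0 0" --pt "0 0 0.009 0 0 0"

```text
t: 10.55
eef_pos: [448.7, -288.0, 66.9]
eef_rot: [-0.821, -3.032, -0.001]
force: [0.3, 0.3, -3.4]
finger_gap: 23.9
gripper_force: 49.6
```

Request:
play_rows --pt "0 0 0.001 0 0 0" --pt "0 0 0.002 0 0 0" --pt "0 0 0.003 0 0 0"

```text
t: 10.92
eef_pos: [448.7, -288.2, 66.0]
eef_rot: [-0.821, -3.032, 0.0]
force: [-2.4, 0.1, 3.5]
finger_gap: 23.9
gripper_force: 50.0
```

Contact: the force has changed sign. Release.

Request:
play_rows --pt "0 0 0 0 0 0" --pt "0 0 0 0 0 0" --pt "0 0 0 0 0 0" --pt "0 0 0 0 0 0" --pt "0 0 0 0 0 0" --gripper 1

```text
t: 11.55
eef_pos: [448.8, -288.0, 65.6]
eef_rot: [-0.821, -3.032, -0.0]
force: [-0.3, 0.4, 0.2]
finger_gap: 85.4
gripper_force: 0.0
```

Request:
play_rows --pt "0 0 -0.05 0 0 0" --pt "0 0 -0.12 0 0 0" --pt "0 0 -0.2 0 0 0" --pt "0 0 -0.25 0 0 0" --pt "0 0 -0.25 0 0 0"

```text
t: 12.18
eef_pos: [450.2, -289.0, 192.9]
eef_rot: [0.82, 3.028, -0.002]
force: [0.3, -0.0, -0.8]
finger_gap: 85.7
gripper_force: 0.0
```

Run:
```python
from h import *
im=snap('top');s=vision.read_camera('scene')
up=lambda o,f:cv2.resize(o[...,::-1],None,fx=f,fy=f,interpolation=cv2.INTER_CUBIC)
a=up(im[200:270,178:248],8);b=up(s[130:200,215:285],5)
c=np.zeros((560,240,3),np.uint8);d=up(s[130:200,215:285],3.42)[:240,:240];c[:d.shape[0],:d.shape[1]]=d
e=up(im[180:265,380:465],2.82)[:240,:240];c[260:260+e.shape[0],:e.shape[1]]=e
cv2.imwrite('pics/tray.png',np.hstack([a,c]))
print(bot.state()['eef_pos'],bot.state()['q'])
for r in vision.regions_of('top','bridge')[:3]: print(r['confidence'],r['position'],r['region'].sum())
for r in vision.regions_of('top','bell')[:2]: print(r['confidence'],r['position'])
print(row(420,290,250,170))
```

```text
[ 448.49965754 -287.92051777  189.94877841] [-5.70785859e-01  3.27267967e-01  1.41004364e-02  1.25871311e+00
  1.41873860e-04 -4.17839106e-02]
0.9 [212.0, 238.6] 406
0.6 [420.1, 228.0]
0.52 [436.6, 152.5]
[0.6315, 0.9691, -0.1196, 0.0001, -0.0005, -0.0564]
```

View pics/tray.png

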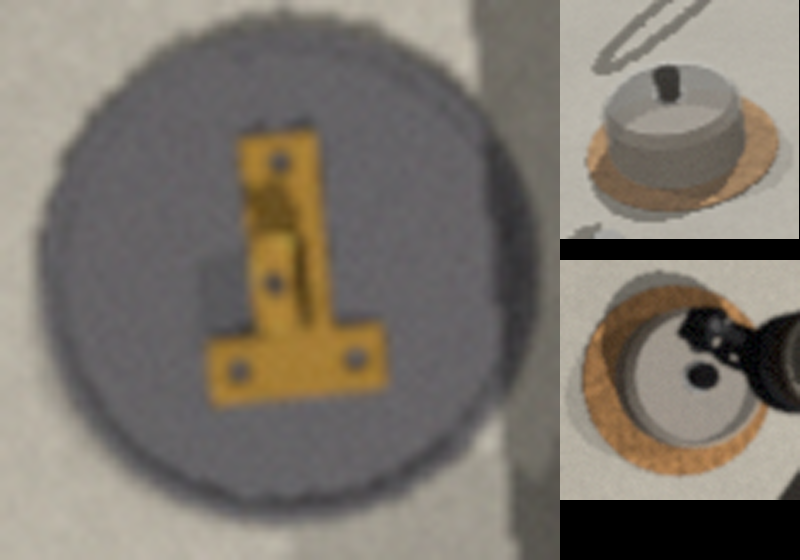

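The bell stands on the mat with its knob at about top (430,221). The bridge holes in the tray crop are h0 (238,371), h1 (355,358) and h2 (280,163), with the block at (275,283).

Run:
```python
from h import *
print(world('top',(430.2,220.6),92), 'matscene',world('scene',(215+(667-560)/3.42,130+70/3.42),92))
px=[((a+.5)/8-.5+178,(b+.5)/8-.5+200) for a,b in [(238,371),(355,358),(280,163)]]
a,t,r=fit(H,[world('top',p,11)[:2] for p in px]);print(a,t,r)
p=((275+.5)/8-.5+178,(283+.5)/8-.5+200);print('block top',world('top',p,37))
```

```text
[ 447.39427503 -284.32404369   92.        ] matscene [ 443.66239871 -289.28742517   92.        ]
4.913743323737682 [417.45873623 292.41656374] [0.13791017 0.42662433 0.41592914]
block top [417.72260766 292.11448927  37.        ]
```

```bash
python3 -c "
from h import *
print(row(418,292.5,120,184.9))"
```

```text
[0.6366, 0.9713, 0.1404, 0.0002, -0.0005, -0.0978]
```

Request:
play_rows --pt "0.06 0.09 0 0 0 0" --pt "0.12 0.18 0 0 0 0" --pt "0.18 0.27 0 0 0 0" --pt "0.24 0.36 0 0 0 0" --pt "0.3 0.46 0 0 0 0"

```text
t: 13.0
eef_pos: [434.2, -12.3, 189.5]
eef_rot: [-0.822, -3.03, 0.0]
force: [1.5, -0.0, 0.4]
finger_gap: 85.3
gripper_force: 0.0
```

Request:
play_rows --pt "0.06 0.09 0 0 0 0" --pt "0.12 0.18 0 0 0 0" --pt "0.18 0.27 0 0 0 0" --pt "0.24 0.36 0 0 0 0" --pt "0.3 0.46 0 0 0 0"

```text
t: 13.62
eef_pos: [420.9, 261.6, 189.5]
eef_rot: [-0.821, -3.03, 0.003]
force: [1.8, -0.7, -0.0]
finger_gap: 85.2
gripper_force: 0.0
```

```bash
python3 -c "
from h import *
print(bot.state()['eef_pos'],row(418,292.5,80,184.9))"
```

```text
[420.86157899 261.62414731 189.48111882] [0.0358, 0.0509, 0.2189, -0.0003, -0.0003, -0.0978]
```

Request:
play_rows --pt "0.0358 0.0509 0.05 0 0 -0.03" --pt "0.0358 0.0509 0.1 0 0 -0.06" --pt "0.0358 0.0509 0.15 0 0 -0.0978" --pt "0.0358 0.0509 0.2 0 0 -0.0978" --pt "0.0358 0.0509 0.21 0 0 -0.0978"

```text
t: 14.25
eef_pos: [417.1, 290.1, 82.9]
eef_rot: [0.133, -3.133, 0.005]
force: [-0.1, 0.3, 0.3]
finger_gap: 85.4
gripper_force: 0.0
```

Request:
play_rows --pt "0 0 0 0 0 0"

```text
t: 14.38
eef_pos: [418.9, 291.2, 85.3]
eef_rot: [0.133, -3.137, 0.001]
force: [-0.0, -0.1, -0.8]
finger_gap: 85.2
gripper_force: 0.0
```

```bash
python3 -c "
from h import *
print(bot.state()['eef_pos'],row(418,292.5,13.5,184.9))"
```

```text
[418.88900169 291.15691499  85.28372464] [0.0013, 0.0029, 0.1436, -0.0001, -0.0003, -0.0001]
```

Request:
play_rows --pt "0.001 0.003 0.03 0 0 0" --pt "0.001 0.003 0.07 0 0 0" --pt "0.001 0.003 0.1 0 0 0" --pt "0.001 0.003 0.125 0 0 0" --pt "0.001 0.003 0.133 0 0 0"

```text
t: 15.0
eef_pos: [418.2, 292.7, 18.4]
eef_rot: [0.134, -3.137, 0.001]
force: [-0.5, -0.1, 0.7]
finger_gap: 85.7
gripper_force: 0.0
```

Request:
play_rows --pt "0 0 0 0 0 0" --pt "0 0 0 0 0 0"

```text
t: 15.25
eef_pos: [419.1, 293.3, 19.8]
eef_rot: [-0.134, 3.138, 0.002]
force: [-0.5, -0.4, 0.3]
finger_gap: 85.7
gripper_force: 0.0
```

Request:
play_rows --pt "0 0 0.006 0 0 0" --pt "0 0 0.0115 0 0 0" --pt "0 0 0.0115 0 0 0"

```text
t: 15.62
eef_pos: [418.4, 292.8, 13.3]
eef_rot: [0.134, -3.138, -0.0]
force: [-0.4, 0.2, 0.7]
finger_gap: 85.5
gripper_force: 0.0
```

Request:
play_rows --pt "0 0 0 0 0 0" --pt "0 0 0 0 0 0" --pt "0 0 0 0 0 0" --pt "0 0 0 0 0 0" --pt "0 0 0 0 0 0" --gripper -1 --force 60

```text
t: 16.25
eef_pos: [418.8, 293.1, 13.8]
eef_rot: [-0.134, 3.139, 0.001]
force: [-1.0, 0.9, 1.9]
finger_gap: 12.9
gripper_force: 59.5
```

Request:
play_rows --pt "0 0 0 0 0 0" --pt "0 0 0 0 0 0"

```text
t: 16.5
eef_pos: [418.8, 293.1, 13.8]
eef_rot: [-0.134, 3.139, 0.001]
force: [-0.5, 0.6, 1.4]
finger_gap: 12.8
gripper_force: 59.6
```

Request:
play_rows --pt "0 0 -0.02 0 0 0" --pt "0 0 -0.06 0 0 0" --pt "0 0 -0.12 0 0 0" --pt "0 0 -0.18 0 0 0" --pt "0 0 -0.22 0 0 0"

```text
t: 17.12
eef_pos: [418.8, 292.9, 125.0]
eef_rot: [-0.134, 3.138, 0.001]
force: [-0.5, -0.3, -1.8]
finger_gap: 13.3
gripper_force: 58.9
```

Request:
play_rows --pt "0 0 0 0 0 0" --pt "0 0 0 0 0 0"

```text
t: 17.38
eef_pos: [417.9, 292.4, 122.6]
eef_rot: [0.134, -3.137, 0.001]
force: [-0.8, 0.5, -2.8]
finger_gap: 13.1
gripper_force: 58.9
```

```bash
python3 -c "
from h import *
s=bot.state();print(s['eef_pos'],s['force'],s['moment'],s['finger_gap'],row(557,10.4,120,207.3))"
```

```text
[417.94511244 292.36357167 122.59417995] [-0.7662996   0.46961591 -2.83092249] [ 0.00738145  0.02492798 -0.0176113 ] 13.076351639841606 [-0.229, -0.5856, 0.0051, -0.0, -0.0003, -0.0622]
```

Request:
play_rows --pt "-0.03 -0.07 0 0 0 -0.01" --pt "-0.06 -0.16 0 0 0 -0.02" --pt "-0.1 -0.25 0 0 0 -0.035" --pt "-0.13 -0.34 0 0 0 -0.045" --pt "-0.165 -0.42 0 0 0 -0.055"

```text
t: 18.0
eef_pos: [518.0, 88.9, 121.7]
eef_rot: [0.674, -3.065, -0.001]
force: [1.3, -0.1, -2.2]
finger_gap: 13.2
gripper_force: 59.0
```

```bash
python3 -c "
from h import *
s=bot.state();print(s['eef_pos'],row(557,10.4,100,207.3))"
```

```text
[517.9511905   88.89821015 121.6894839 ] [-0.0052, -0.1753, 0.0431, 0.0002, -0.0006, -0.007]
```

Request:
play_rows --pt "0 -0.06 0 0 0 0" --pt "-0.003 -0.11 0.01 0 0 -0.004" --pt "-0.005 -0.15 0.02 0 0 -0.007" --pt "-0.005 -0.175 0.043 0 0 -0.007" --pt "-0.005 -0.175 0.043 0 0 -0.007"

```text
t: 18.62
eef_pos: [556.0, 11.8, 99.5]
eef_rot: [0.736, -3.049, -0.003]
force: [-0.7, 0.8, -1.8]
finger_gap: 12.6
gripper_force: 59.0
```

Request:
play_rows --pt "0 0 0 0 0 0" --pt "0 0 0 0 0 0"

```text
t: 18.88
eef_pos: [557.5, 13.1, 102.1]
eef_rot: [-0.741, 3.053, 0.001]
force: [-1.1, 0.3, -1.7]
finger_gap: 12.5
gripper_force: 59.0
```

```bash
python3 -c "
from h import *
im=snap('top');s=vision.read_camera('scene')
up=lambda o,f:cv2.resize(o[...,::-1],None,fx=f,fy=f,interpolation=cv2.INTER_CUBIC)
cv2.imwrite('pics/over.png',np.vstack([np.hstack([up(im[150:215,285:350],6),up(s[180:245,265:330],6)])]))
s=bot.state();print(s['eef_pos'],s['force'],s['moment'],s['finger_gap'],row(557,10.4,63.8,207.3))"
```

```text
[557.69834281  12.95714565 102.3509216 ] [ 0.51137633  0.47039487 -2.94288181] [0.03449697 0.03331705 0.00984275] 12.473586063446591 [0.0036, -0.0039, 0.0771, 0.0, 0.0001, -0.0001]
```

View pics/over.png

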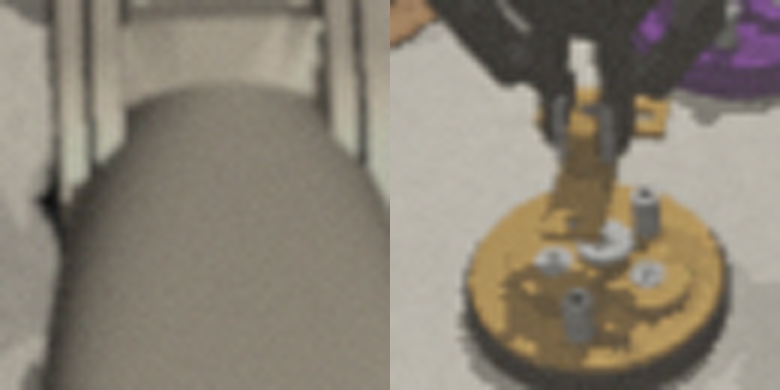

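The top view is blocked by the arm. In the scene view the bridge hangs over the movement, with the stem towards pillar2 at crop (575,297) and pillar0 at (645,195). I lower it to the target height and measure with the scene camera.

Request:
play_rows --pt "0.0036 -0.0039 0.015 0 0 0" --pt "0.0036 -0.0039 0.03 0 0 0" --pt "0.0036 -0.0039 0.045 0 0 0" --pt "0.0036 -0.0039 0.06 0 0 0" --pt "0.0036 -0.0039 0.07 0 0 0"

```text
t: 19.6
eef_pos: [556.6, 9.7, 66.1]
eef_rot: [0.739, -3.052, -0.001]
force: [0.1, -1.2, -2.6]
finger_gap: 12.6
gripper_force: 59.1
```

Request:
play_rows --pt "0 0 0 0 0 0" --pt "0 0 0 0 0 0"

```text
t: 19.85
eef_pos: [557.1, 9.8, 67.1]
eef_rot: [-0.739, 3.053, 0.001]
force: [-0.0, 0.3, -2.1]
finger_gap: 12.5
gripper_force: 59.1
```

```bash
python3 -c "
from h import *
F=np.mean([vision.read_camera('scene').astype(float) for _ in range(12)],0);np.save('F.npy',F)
F=F.clip(0,255).astype(np.uint8)
x0,y0=265,175
o=cv2.resize(F[y0:y0+65,x0:x0+80,::-1],None,fx=9,fy=9,interpolation=cv2.INTER_CUBIC)
cv2.imwrite('pics/chk.png',o)
s=bot.state();print(s['eef_pos'],s['eef_rot'],s['force'],s['finger_gap'],row(557,10.4,63.8,207.3))
for h in H:
    a=np.radians(27.25);X=np.array([554.0+h[0]*np.cos(a)-h[1]*np.sin(a),6.6+h[0]*np.sin(a)+h[1]*np.cos(a)])
    for z in(46,s['eef_pos'][2]-7.8+5):
        p=pix('scene',[*X,z]);print(h,z,p,(p-[x0,y0]+.5)*9-.5)
"
```

```text
[556.8818545    9.72384901  66.89733619] [ 7.39243012e-01 -3.05312369e+00 -6.58215148e-04] [-1.00839081 -0.33269807 -2.09890773] 12.576330404789196 [-0.0008, 0.0011, 0.0062, 0.0001, -0.0, -0.0002]
(-28, 20) 46 [307.13534595 211.77941385] [383.21811354 335.01472466]
(-28, 20) 64.09733618505278 [306.91124092 207.22913901] [381.20116825 294.06225113]
(-28, -20) 46 [293.35346238 210.48403482] [259.18116146 323.3563134 ]
(-28, -20) 64.09733618505278 [292.96565703 205.93924112] [255.69091326 282.45317004]
(42, 0) 46 [295.61220733 229.13154356] [279.50986601 491.18389203]
(42, 0) 64.09733618505278 [295.23250023 224.58324595] [276.09250206 450.24921355]
```

View pics/chk.png

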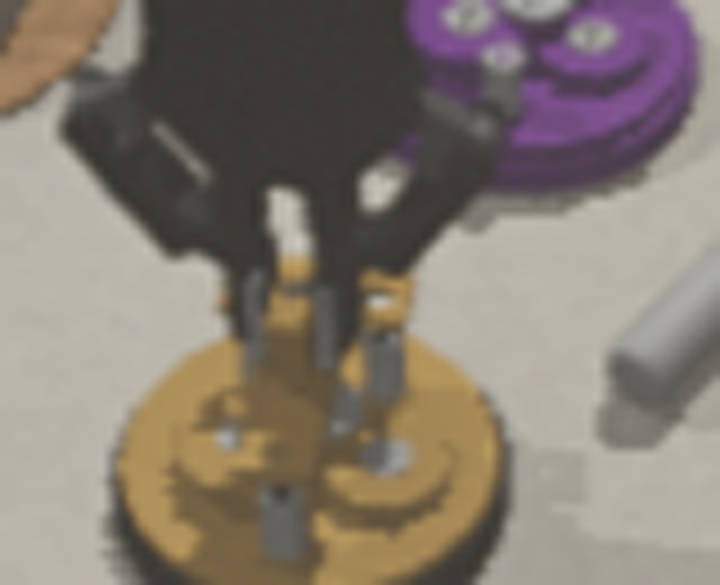

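Hole0 shows bright at crop (379,299), just above pillar0 at about (382,338). Pillar2 is at (280,492), below the stem end. I lower the last 3 mm and refine numerically.

Request:
play_rows --pt "0 0 0.003 0 0 0" --pt "0 0 0.006 0 0 0" --pt "0 0 0.006 0 0 0" --pt "0 0 0.006 0 0 0"

```text
t: 20.95
eef_pos: [556.9, 9.7, 63.8]
eef_rot: [0.739, -3.053, -0.001]
force: [0.1, 0.1, -2.1]
finger_gap: 13.3
gripper_force: 59.1
```

```bash
python3 -c "
from h import *
E=[];F=[]
for _ in range(16):
    F.append(vision.read_camera('scene').astype(float));E.append(bot.state()['eef_pos'])
F=np.mean(F,0);np.save('F2.npy',F);print(np.mean(E,0),np.std(E,0))
np.set_printoptions(linewidth=250)
print('gray hole0/pillar0 x301-312 y203-216');print(F[203:217,301:313].mean(2).astype(int));print('R-B');print((F[203:217,301:313,0]-F[203:217,301:313,2]).astype(int))
print('stem/pillar2 x288-304 y218-236');print(F[218:237,288:304].mean(2).astype(int));print('R-B');print((F[218:237,288:304,0]-F[218:237,288:304,2]).astype(int))
"
```

```text
[556.91847062   9.73705521  63.90760627] [0.02491391 0.00967651 0.02077016]
gray hole0/pillar0 x301-312 y203-216
[[ 57  59  59  59  60  61  60  60  59  58  61 101]
 [ 58  58  58  59  59  58  58  59  57  59  95 162]
 [ 60  59  60  60  62  70  63  59  59  74 136 175]
 [ 59  59  59  62  89 123  99  79  85 110 148 175]
 [ 71  62  59  60  81 109 107 117 128 125 149 172]
 [ 81  66  59  59  70  94 107 112 128 129 166 178]
 [ 87  67  59  60  93 153 160 147 137 129 167 178]
 [ 87  69  59  62  90 131 139 138 135 142 171 178]
 [ 90  70  59  61  83  97 100 107 114 145 173 179]
 [ 90  70  58  61  83  81  77  83  93 138 163 176]
 [ 91  71  61  74  89  91  94  99 103 133 145 159]
 [ 92  73  69 105  98  92  94  94  95 130 138 141]
 [ 91  81  99 128 110  95  96  95  94 130 139 139]
 [ 93  90 125 137 114  97  96  95  95 129 139 139]]
R-B
[[ 6  7  8  8  7  7  7  7  6  7  8 10]
 [ 8  8  7  7  6  5  6  6  6  6  8 13]
 [ 7  6  7  7 12 22 13  6  7 14 13 14]
 [ 7  7  7 10 42 75 52 32 39 53 25 15]
 [ 6  6  6  9 35 65 61 70 80 70 27 15]
 [ 6  7  7  7 22 35 40 57 80 67 21 13]
 [ 5  6  7 11 34 34 44 64 79 53 17
[... 1857 characters left out ...]
47 54 53 52 51 50 48 49 44 27 15 21]
 [79 34  7 24 74 83 79 73 72 59 51 48 44 37 33 35]
 [83 73 44 48 77 81 64 47 48 49 49 48 39 35 37 41]
 [83 82 81 82 84 80 60 47 45 48 50 48 38 40 52 70]
 [81 82 84 84 85 84 78 59 50 49 49 43 39 66 79 79]
 [61 55 50 49 55 57 51 45 43 46 47 41 37 59 73 76]
 [39 38 35 37 41 35 31 29 29 34 37 35 36 47 57 70]
 [41 36 36 37 36 26 11  7  8  9 19 32 36 38 42 56]
 [47 40 37 37 36 25 10  5  5  5 17 32 38 45 46 42]
 [48 47 40 38 37 26 10  5  6  6 16 35 51 54 51 47]
 [47 48 47 47 47 39 13  6  5  6 15 43 77 82 65 53]
 [49 48 48 49 49 40 14  6  6  5 11 31 55 79 82 82]
 [49 50 50 51 51 47 18  5  5  5  8 24 41 71 83 83]
 [48 49 49 50 50 49 32 12  7  8 20 32 41 71 77 78]]
```

```bash
cat > fit.py <<'E'
from h import *
from scipy.optimize import minimize
S=12;a=np.radians(27.28);c,s=np.cos(a),np.sin(a)
P=vision.camera_params('scene');K=np.array(P['intrinsics']);Ti=np.linalg.inv(np.array(P['T']))
def proj(l,z,o):
    l=np.array(l,float);X=np.c_[o[0]+c*l[:,0]-s*l[:,1],o[1]+s*l[:,0]+c*l[:,1],np.full(len(l),z)]
    v=((X@Ti[:3,:3].T+Ti[:3,3])*[1,-1,-1])@K.T;return v[:,:2]/v[:,2:]
cir=np.c_[np.cos(np.linspace(0,6.283,40)),np.sin(np.linspace(0,6.283,40))]*4
def masks(o,zu,win):
    x0,x1,y0,y1=win;sh=((y1-y0)*S,(x1-x0)*S)
    q=lambda l,z:np.round(((proj(l,z,o)-[x0,y0]+.5)*S-.5)*16).astype(np.int32)
    def poly(p,convex=False):
        m=np.zeros(sh,np.uint8);p=cv2.convexHull(p.reshape(-1,1,2)) if convex else p
        cv2.fillPoly(m,[p],1,shift=4);return m
    bar=[(-39,30),(-39,-30),(-17,-30),(-17,30)]
    top=poly(q(bar,zu+5));body=poly(np.r_[q(bar,zu+5),q(bar,zu)],True)
    ht=poly(q(cir+[-28,20],zu+5));hb=poly(q(cir+[-28,20],zu))
    thr=ht&hb;wall=ht&~hb&1;top=top&~ht&1;face=body&~top&~ht&1;bg=1-body
    return [cv2.resize(m.astype(float),(x1-x0,y1-y0),interpolation=cv2.INTER_AREA) for m in(top,face,wall,thr,bg)]
def cost(o,im,zu,win,full=False):
    x0,x1,y0,y1=win;A=np.stack([m.ravel() for m in masks(o,zu,win)],1)
    I=im[y0:y1,x0:x1].reshape(-1,3);C,*_=np.linalg.lstsq(A,I,rcond=None);r=I-A@C
    return (C,r) if full else (r**2).mean()
for f,zu,wins in(('F.npy',59.1,[(306,314,202,211),(306,314,203,210)]),('F2.npy',56.1,[(306,314,203,212),(306,314,204,211)])):
    im=np.load(f)
    for w in wins:
        g=[(cost((554+i,6.6+j),im,zu,w),554+i,6.6+j) for i in np.arange(-6,6.1,1) for j in np.arange(-6,6.1,1)]
        b=min(g);m=minimize(lambda o:cost(o,im,zu,w),b[1:],method='Nelder-Mead',options=dict(initial_simplex=[b[1:],(b[1]+1,b[2]),(b[1],b[2]+1)]))
        print(f,w,m.x.round(2),round(m.fun,1),cost(m.x,im,zu,w,True)[0].mean(1).astype(int))
E
python3 fit.py
```

```text
F.npy (306, 314, 202, 211) [537.1   -4.05] 546.3 [ 61 122  59  58 153]
F.npy (306, 314, 203, 210) [546.29   1.04] 478.6 [ 86 152  62 186 171]
F2.npy (306, 314, 203, 212) [537.31  -3.77] 582.2 [ 62 116  59  56 150]
F2.npy (306, 314, 204, 211) [546.86   1.42] 429.3 [ 87 142  68 171 169]
```

```bash
python3 - <<'E'
s=open('fit.py').read()
s=s.replace("C,*_=","k=~cv2.dilate(((im[y0-1:y1+1,x0-1:x1+1].mean(2)<72)).astype(np.uint8),np.ones((3,3)))[1:-1,1:-1].astype(bool).ravel();A=A[k];I=I[k];C,*_=")
s=s.replace("np.arange(-6,6.1,1)","np.arange(-4,5.1,1)").replace("[(306,314,202,211),(306,314,203,210)]","[(304,314,202,211),(305,314,202,210)]").replace("[(306,314,203,212),(306,314,204,211)]","[(304,314,203,212),(305,314,203,211)]")
s+="""
    np.set_printoptions(linewidth=200);print(im[202:213,302:314].mean(2).astype(int))
    print('mask px',[np.round((proj([(-28,20),(-39,30),(-17,30)],zu+5,(554,6.6))),2).tolist()])
"""
open('fit.py','w').write(s)
E
python3 fit.py
```

```text
F.npy (304, 314, 202, 211) [553.96   5.48] 23.9 [136  97  87 207 177]
F.npy (305, 314, 202, 210) [554.02   5.79] 24.7 [135 119  92 205 177]
[[ 59  59  60  61  60  61  59  58  58  60 101 166]
 [ 60  59  59  58  58  59  59  58  57  89 161 181]
 [ 59  59  59  61  66  61  57  56  76 137 174 181]
 [ 59  59  61  88 108  91  75  76 117 164 180 181]
 [ 60  58  64 101 115 119 127 131 128 159 176 180]
 [ 65  60  60  77  96 104 114 129 129 165 176 177]
 [ 67  58  59  89 162 176 153 137 129 167 177 178]
 [ 66  60  61  91 135 145 139 135 145 172 178 179]
 [ 69  59  61  85 107 112 118 120 149 172 178 178]
 [ 70  58  62  89  96  84  87  99 161 178 180 179]
 [ 70  59  73  90  81  74 112 114 144 164 176 179]]
mask px [[[306.91, 207.23], [311.03, 204.86], [309.79, 210.28]]]
F2.npy (304, 314, 203, 212) [554.09   5.96] 20.9 [134  93  78 191 177]
F2.npy (305, 314, 203, 211) [553.98   6.57] 19.1 [132 141  87 191 177]
[[ 59  59  62  62  62  61  59  60  59  56  65 118]
 [ 59  59  59  60  61  60  60  59  58  61 101 165]
 [ 58  58  59  59  58  58  59  57  59  95 162 180]
 [ 59  60  60  62  70  63  59  59  74 136 175 181]
 [ 59  59  62  89 123  99  79  85 110 148 175 180]
 [ 62  59  60  81 109 107 117 128 125 149 172 178]
 [ 66  59  59  70  94 107 112 128 129 166 178 177]
 [ 67  59  60  93 153 160 147 137 129 167 178 179]
 [ 69  59  62  90 131 139 138 135 142 171 178 178]
 [ 70  59  61  83  97 100 107 114 145 173 179 179]
 [ 70  58  61  83  81  77  83  93 138 163 176 179]]
mask px [[[306.94, 207.99], [311.06, 205.62], [309.82, 211.04]]]
```

```bash
cat > fitp.py <<'E'
import re
exec(open('fit.py').read().split('for f,zu')[0])
im=cv2.imread('pics/scene0.png')[...,::-1].astype(float)
u=cir/4
def cost(p):
    global c,s
    c,s=np.cos(np.radians(p[2])),np.sin(np.radians(p[2]));t=0
    for h in H:
        x,y=np.round(proj([h],44,(554,6.6))[0]).astype(int) if 0 else C[h]
        x0,y0=x-4,y-4
        q=lambda l,z:np.round(((proj(l,z,p[:2])-[x0,y0]+.5)*S-.5)*16).astype(np.int32)
        def poly(p):
            m=np.zeros((9*S,9*S),np.uint8);cv2.fillPoly(m,[cv2.convexHull(p.reshape(-1,1,2))],1,shift=4);return m
        sp=poly(q(u*3+h,46));tp=poly(q(u*7+h,46));bd=poly(np.r_[q(u*7+h,46),q(u*7+h,20)])
        A=np.stack([cv2.resize(m.astype(float),(9,9),interpolation=cv2.INTER_AREA).ravel() for m in(sp,tp&(1-sp),bd&(1-tp),1-bd)],1)
        I=im[y0:y0+9,x0:x0+9].reshape(-1,3);B,*_=np.linalg.lstsq(A,I,rcond=None);t+=((I-A@B)**2).mean()
    return t
c,s=np.cos(a),np.sin(a);C={h:tuple(np.round(proj([h],44,(554,6.6))[0]).astype(int)) for h in H}
for st in((554,6.6,27.3),(555.5,5.5,27.3),(553,8,27)):
    m=minimize(cost,st,method='Nelder-Mead',options=dict(initial_simplex=[st,(st[0]+1,*st[1:]),(st[0],st[1]+1,st[2]),(st[0],st[1],st[2]+1.5)]));print(m.x.round(2),round(m.fun,1))
E
python3 fitp.py; sed -i "s/(304,314,202,211),(305,314,202,210)/(304,315,202,211)/;s/(304,314,203,212),(305,314,203,211)/(304,315,203,212)/" fit.py
```

```text
[555.     7.3   27.74] 1204.7
[555.19   7.43  27.73] 1204.2
[554.98   7.44  27.52] 1205.2
```

```bash
cat >> fitp.py <<'E'
print('--- small windows, per pillar')
def cost1(o,h,im,w):
    x,y=C1[h];x0,y0=x-w[0],y-w[1];W,Hh=2*w[0]+1,w[1]+w[2]+1
    q=lambda l,z:np.round(((proj(l,z,o)-[x0,y0]+.5)*S-.5)*16).astype(np.int32)
    def poly(p):
        m=np.zeros((Hh*S,W*S),np.uint8);cv2.fillPoly(m,[cv2.convexHull(p.reshape(-1,1,2))],1,shift=4);return m
    sp=poly(q(u*3+h,46));tp=poly(q(u*7+h,46));bd=poly(np.r_[q(u*7+h,46),q(u*7+h,20)])
    mk=[sp,tp&(1-sp),bd&(1-tp),1-bd]
    A=np.stack([cv2.resize(m.astype(float),(W,Hh),interpolation=cv2.INTER_AREA).ravel() for m in mk],1)
    A=np.c_[A,A[:,3]*np.tile(np.arange(W)-w[0],Hh),A[:,3]*np.repeat(np.arange(Hh)-w[1],W)]
    I=im[y0:y0+Hh,x0:x0+W].reshape(-1,3);B,*_=np.linalg.lstsq(A,I,rcond=None);return ((I-A@B)**2).mean()
c,s=np.cos(a),np.sin(a);C1={h:tuple(np.round(proj([h],46,(554.5,7))[0]).astype(int)) for h in H}
for w in((4,2,4),(3,3,3),(4,3,5)):
    Q=[]
    for h in H:
        b=min((cost1((554.5+i,7+j),h,im,w),554.5+i,7+j) for i in np.arange(-3,3.1,.75) for j in np.arange(-3,3.1,.75))
        m=minimize(cost1,b[1:],args=(h,im,w),method='Nelder-Mead',options=dict(initial_simplex=[b[1:],(b[1]+.6,b[2]),(b[1],b[2]+.6)]))
        print(w,h,m.x.round(2),round(m.fun,1));Q.append(m.x+[c*h[0]-s*h[1],s*h[0]+c*h[1]])
    print(fit(H,Q))
E
python3 fitp.py | sed -n '/---/,$p'
```

```text
--- small windows, per pillar
(4, 2, 4) (-28, 20) [554.49   6.89] 87.3
(4, 2, 4) (-28, -20) [554.95   6.85] 111.0
(4, 2, 4) (42, 0) [554.86   7.13] 23.6
(np.float64(27.501986469870847), array([554.75521185,   6.97363402]), array([0.25418117, 0.09660195, 0.17727771]))
(3, 3, 3) (-28, 20) [554.76   7.09] 42.4
(3, 3, 3) (-28, -20) [555.54   7.3 ] 99.8
(3, 3, 3) (42, 0) [554.65   7.29] 16.2
(np.float64(27.710817275982336), array([554.96650559,   7.25936653]), array([0.19570546, 0.3821479 , 0.30272209]))
(4, 3, 5) (-28, 20) [554.83   6.86] 94.8
(4, 3, 5) (-28, -20) [555.61   7.32] 116.5
(4, 3, 5) (42, 0) [554.76   7.08] 23.4
(np.float64(27.67180843519575), array([555.05148551,   7.11126385]), array([0.19442758, 0.4713692 , 0.33074504]))
```

The two independent estimates agree: the scene fit gives a TCP target of about (557.8,10.7), and the top-camera transfer gives (557,10.4). I apply a 1 mm correction.

```bash
python3 -c "
from h import *
print(bot.state()['eef_pos'],row(557.6,10.6,63.8,207.4))"
```

```text
[556.89813096   9.73197074  63.87298587] [-0.002, 0.0009, 0.0001, 0.0001, -0.0, -0.0005]
```

Request:
play_rows --pt "-0.001 0.0005 0 0 0 -0.0003" --pt "-0.002 0.001 0 0 0 -0.0005" --pt "-0.002 0.001 0 0 0 -0.0005" --pt "-0.002 0.001 0 0 0 -0.0005" --pt "-0.002 0.001 0 0 0 -0.0005"

```text
t: 22.38
eef_pos: [557.6, 10.6, 63.9]
eef_rot: [0.744, -3.052, -0.001]
force: [-0.2, 0.8, -3.4]
finger_gap: 12.8
gripper_force: 59.1
```

```bash
cat > ov.py <<'E'
exec(open('fit.py').read().split('for f,zu')[0])
F=np.mean([vision.read_camera('scene').astype(float) for _ in range(12)],0);np.save('F3.npy',F)
st=bot.state();print(st['eef_pos'],st['force'],st['finger_gap'],st['gripper_force']);zu=st['eef_pos'][2]-7.8
w=(304,314,203,212)
m=minimize(lambda o:cost(o,F,zu,w),(554.5,6.8),method='Nelder-Mead',options=dict(initial_simplex=[(554.5,6.8),(555.5,6.8),(554.5,7.8)]));print('bridge fit',m.x,m.fun)
x0,y0,k=278,196,10
I=cv2.resize(F[y0:y0+44,x0:x0+40].clip(0,255).astype(np.uint8)[...,::-1],None,fx=k,fy=k,interpolation=cv2.INTER_CUBIC);J=I.copy()
o=(554.85,7.05);q=lambda l,z:np.round((proj(l,z,o)-[x0,y0]+.5)*k-.5).astype(np.int32)
T=[(-39,30),(-39,-30),(-17,-30),(-17,-13),(51,-13),(51,13),(-17,13),(-17,30)]
for z,col in((zu+5,(0,255,0)),(zu,(255,255,0))):
    cv2.polylines(J,[q(T,z)],True,col)
    for h in H: cv2.polylines(J,[q(cir+h,z)],True,col)
for h in H: cv2.polylines(J,[q(cir*1.75+h,46)],True,(0,0,255))
cv2.imwrite('pics/ov.png',np.hstack([I,J])[:,:800])
E
python3 ov.py
```

```text
[557.55171461  10.63023516  63.89573652] [-0.92875667  0.10114495 -1.93169686] 12.727477220966549 59.05743956565857
bridge fit [554.39309692   6.428479  ] 40.615218803139186
```

View pics/ov.png

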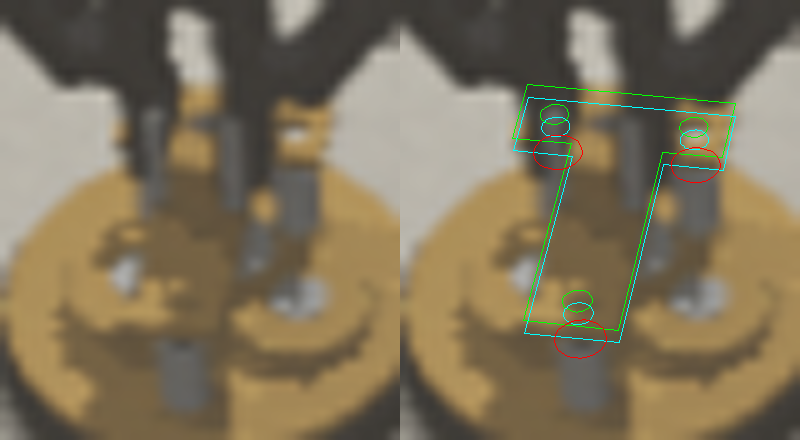

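In the last overlay the bridge outline, the stem tip at (580,335) and hole0 at (295,133) coincide with the model placed over the pillars. The bridge is still and held level, with about 1 cm clear above the pillars, so I hand in.

```bash
python3 -c "
from h import *
print(ticket.finish_job())"
```

```text
the job is handed in; nothing more can be done
None
```

The bell stands upright on the cork mat, and I handed the job in holding the bridge level about 1 cm above the brass movement's pillars, holes aligned to within about 1 mm by the scene-camera fit (the arm hid the top view).

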